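Free the length stop and set it against the sample board

TASK

Unlock the length stop on the fence: pull its black spring knob straight up, turn it anticlockwise until it comes up against its stop, and let it down into its rest notch so that it stays up by itself. Then, with the knob let go, slide the stop along the fence until its face just touches the end of the sample board, without shoving the board along. Do not force the knob against its stop or its slot. Knock over neither the spray can nor the jar, and let go of everything.

Things in the scene. Friction and masses are not known exactly. Their poses are not given: they have to be found in the camera images.
- fence: aluminium rail fastened to the bench, 460 mm long (y, from -220 to +240 mm), 95 mm wide (x), top 20 mm above the bench; a low fence strip along its +x side is 42 mm high. Origin under the middle of its width, on the bench; y runs along the rail, z up. Fixed. Set down anywhere within some 10 x 17 cm and turned up to 0.35 rad.
- carriage: the length stop: grey block on the rail, 60 mm wide (x), 25 mm high, 140 mm long (y -30 to +110 mm), with axes parallel to the fence's. Origin on the plunger's axis, on the block's underside (20 mm above the bench). Slides along the rail towards the fence's -y only once the plunger's pin is out of the rail; sliding friction about 2 N.
- fin_grip (a point): point to hold the stop by: the steel fin that stands on the block's +y end, 12 mm thick (x), 36 mm long (y), its top 13 mm above and its foot (the block's top) 27 mm below this point; 90 mm in y from the plunger's axis.
- stop_face (a point): middle of the stop's steel face, at the block's -y end, 30 mm from the plunger's axis; axes as the fence's.
- plunger: spring plunger through the block: black grip bar 46 mm long (own y), 14 mm thick (own x), 24 mm high, its underside 58 mm above the origin, on a 13 mm stem. Origin on the axis, at the block's underside when down; z up; at the start x and y as the fence's. Lifts up to 16 mm and turns with the knob; spring 7 N when down, 12 N at 13 mm. More than 25 N between it and the collar damages it.
- knob_grip (a point): point to hold the grip bar by, on the plunger's axis, 8 mm below the bar's top, 94 mm above the bench when down; axes as the plunger's. Lift about 14 mm, turn to the stop, ease back some 0.05 rad, let down 7 mm into the notch: there it stays up by itself, 7 mm above its lowest position.
- latch_tip (a point): end of the steel arm that sticks out under the bar along the plunger's own +x, at 24 mm from the axis. Down, it sits in a deep slot of the collar and cannot turn; lifted 11 mm it clears the collar's crown and turns only anticlockwise seen from above, until it meets a rigid upright stop, felt as a twisting moment (0.3 N m is about 15 N on the arm).
- collar: notched steel collar on the block's top, origin at its centre there, 48 mm across, its tallest parts ending 12 mm below the bar (knob down). The stop lies 0.80 to 1.42 rad of turn from the start, different each time and not to be read from any pose; the rest notch is the last 0.10 rad before it. Let down short of the notch, the arm only lies on the crown, about 10 to 11 mm up.
- board: sample board, wood, 200 mm long (y), 50 mm wide, 30 mm thick, lying on the rail along the fence strip, on the stop's -y side. It is stiffly held: it slides along the rail if pushed with more than about 16 N, and must not be.
- board_end (a point): middle of the board's end that faces the stop, at the height of stop_face; axes as the fence's. 70 to 120 mm from the stop's face at the start.
- spray_can: spray can 58 mm across, 170 mm high, standing behind the fence (its +x side). Origin under its centre.
- jar: glass jar 64 mm across, 85 mm high, standing behind the fence. Origin under its centre.

How it is judged:
On the way, in this order (a step that is already met when the one before it is completed fails the run):
1. the knob rests in its notch, fingers off it, and the stop is still clear of the board (z of knob_grip in the frame of carriage between 0.0795 and 0.0825 m and contact force between the fingers and plunger below 0.3 N and y of stop_face in the frame of board_end above 0.01 m), for 0.3 s.
2. the stop's face touches the end of the board (z of knob_grip in the frame of carriage between 0.0795 and 0.0825 m and (contact force between carriage and board above 0.3 N or y of stop_face in the frame of board_end below 0.0004 m)), for 0.02 s.
At the end, for the whole second after the job is handed in: the knob stands in its rest notch by itself (5.5 to 8.5 mm above its bottom position), and the stop is at rest with its face within 2.5 mm of the board's end, which it has touched (z of knob_grip in the frame of carriage between 0.0795 and 0.0825 m and y of stop_face in the frame of board_end between -0.0025 and 0.0025 m and linear speed of carriage below 0.01 m/s).
It fails at once if the plunger is forced: more than 25 N between it and the collar (contact force between plunger and collar above 25 N).
It fails at once if the board is shoved along by more than 4 mm (distance of board from where it was at the start of the episode above 0.004 m).
It fails at once if the spray can or the jar is knocked over (angle between any of spray_can, jar's own z axis and vertical above 0.5 rad).
It also fails if it takes over 72 s, if anything falls off the work surface, if the arm or the gripper's body presses on something with over 40 N, if the wrist force passes 120 N, or if a joint passes its speed limit or range.

ROBOT

A 6-joint arm with a two-finger parallel gripper is mounted at the origin on the work surface. World frame = base frame: x ahead of the robot, y to its left, z up, the work surface at z = 0. Lengths are in m, angles in rad, forces in N, time in s.
With the tool pointing down it reaches from about 0.3 to 0.775 m from the base axis. Payload 14.6 kg.
Tool frame: the origin (TCP) lies midway between the tips of the shut fingers; the grasp point (between the pads) lies 19 mm behind it (ctrl.pinch_z is the distance from the TCP to the grasp point, in m); z points along the fingers, y is the line along which they close (so a half turn about z gives the same grasp; the last joint's range is limited). The gripper opens to 94 mm and grips with 3 to 60 N. Pads are 16 mm wide; open, the fingers measure 119 mm over their backs; the gripper's body (75 mm by 177 mm) begins 78 mm behind the grasp point.
Start: joints at [1.161, 0.3, 1.521, -0, 1.321, -0.067], TCP at [0.185, 0.518, 0.205] pointing down, gripper open.
Joint ranges: [-3.03, 3.03], [-0.79, 2.21], [0.23, 2.52], [-1.04, 4.18], [0, 3.07], [-2.55, 2.55]. Speed limits (rad/s): [2.22, 2.22, 2.57, 3.14, 3.14, 3.14].

INTERFACE

Orientations are given as [roll, pitch, yaw] about the fixed x, y, z axes, in that order (R = Rz(yaw) Ry(pitch) Rx(roll)).
In Python, from station import ctrl gives the robot as it stands.
- The arm moves only by the tool jog_arm, never from a script. Its argument "motion" is a list of rows, each a list of 7 numbers: the shift along the tool's x, y, z in m, then the turn, a rotation vector about the tool's x, y, z in rad, then the opening, from -1 (shut) to 1 (fully open). In form: [[tx, ty, tz, rx, ry, rz, gripper], ...]. A call has 1 to 5 rows; each row shifts and turns the commanded pose from where the row before left it, along the tool's axes as they then stand; what a row does not reach is not made up. A row lasts 1/10 s, in which the tool goes at most 50 mm and 8.59 degrees, less where a joint would pass 70% of its speed; a pose out of reach is approached as far as the arm can. A call is refused whole if a number of a shift passes 0.05 or a number of a turn 0.15, either way. A call with a gripper value outside its range is refused whole. The fingers move at their own pace and stop on an object; "squeeze" is the grip in N (left out, the last holds). Time passes only in rows, so rows that do not move let the fingers close. It gives the time, the measured TCP pose, the force, the opening and the grip force at its end, in the units of the state.
- ctrl.get_obs(): the state, without advancing time (a new reading comes with each control period).
- ctrl.camera(name): name is "side" or "top"; returns the picture (480x640x3 uint8, red, green, blue); there is no depth.
- ctrl.camera_model(name): a dict with "intrinsics" (3x3 intrinsics, pixels), "rvec" (rotation vector, rad) and "tvec" (3), from world to camera coordinates, as OpenCV has them. Camera axes: x right, y down, z forward; pixel columns grow to the right and rows downward; lengths in m; the calibration is good to about 2 mm. A picture is of the moment at which its call begins. camera_model takes no time and is no camera call.
- ctrl.hand_in(): hands the job in; it is judged then, once.
The state is a dict: "time_s": time; "qpos": joint angles; "joint_vel": joint speeds; "tau": joint torques, N m; "ee_pos": TCP position; "eef_rot": TCP orientation; "force": force on the tool from outside, world axes, zero at the start; "moment": the same for the moment, N m; "grip_width": finger opening in m; "grip_force": force on a finger pad.
Only numpy, scipy, OpenCV 4.12 (cv2) and the standard library are available. Lean on these libraries where they do the work, as an engineer would, in place of code of your own. Each camera call takes 0.05 s, during which the arm holds its last target. There are 200 camera calls.

## Working session

There is one attempt and no reset: what is moved stays moved. The work goes in short steps, Python scripts to look and compute and a tool call to move; the robot and the scene stay as the last step left them, time stands still between calls to the robot, and variables do not carry over. Pictures are saved under pics/ and viewed, at most 10 in all, crops included, and the job is handed in when it is done.

Besides the shell and the picture viewer there is one more tool, called by a JSON object that holds its "fn" and its "kwargs", one argument or row to a line. jog_arm: Moves the arm, as the interface text tells. Its arguments: {"type":"object","properties":{"motion":{"type":"array"},"squeeze":{"type":"number"}},"required":["motion"]}

```bash
mkdir -p pics; ls; python3 - <<'E'
from station import ctrl
import cv2
for n in("top","side"):
    im=ctrl.camera(n); cv2.imwrite(f"pics/{n}0.png",im[:,:,::-1]); m=ctrl.camera_model(n); print(n,m)
o=ctrl.get_obs(); print(o, ctrl.pinch_z)
E
```

```text
pics
top {'intrinsics': array([[438.53553815,   0.        , 322.3437632 ],
       [  0.        , 438.53553815, 237.07755149],
       [  0.        ,   0.        ,   1.        ]]), 'rvec': array([ 2.16963311, -2.12384599,  0.10987552]), 'tvec': array([0.01927275, 0.6195571 , 0.65770238])}
side {'intrinsics': array([[619.3666109 ,   0.        , 317.57914128],
       [  0.        , 619.3666109 , 243.63827613],
       [  0.        ,   0.        ,   1.        ]]), 'rvec': array([ 2.31193374, -0.47187704,  0.17549168]), 'tvec': array([-0.56362493,  0.24947623,  0.64812365])}
{'time_s': 0.1, 'qpos': array([ 1.16140273e+00,  3.00405403e-01,  1.52152388e+00,  8.82685405e-06,
        1.32071478e+00, -6.66129999e-02]), 'joint_vel': array([-0.00109275, -0.00167159, -0.0016147 ,  0.00123805,  0.00126144,
        0.00069641]), 'tau': array([ 2.24685687e-04, -5.32644081e+01, -3.53287947e+01,  7.09544308e-02,
        2.34668056e-02, -8.53953452e-05]), 'ee_pos': array([0.18476979, 0.51777805, 0.20494657]), 'eef_rot': array([-3.14054415e+00, -7.85165529e-05,  2.79880982e+00]), 'force': array([-0.01739304, -0.18994911,  0.06382405]), 'moment': array([-0.00414374,  0.00083925, -0.01288864]), 'grip_force': 0.0, 'grip_width': 0.09391472545907474} 0.0188
```

View pics/top0.png

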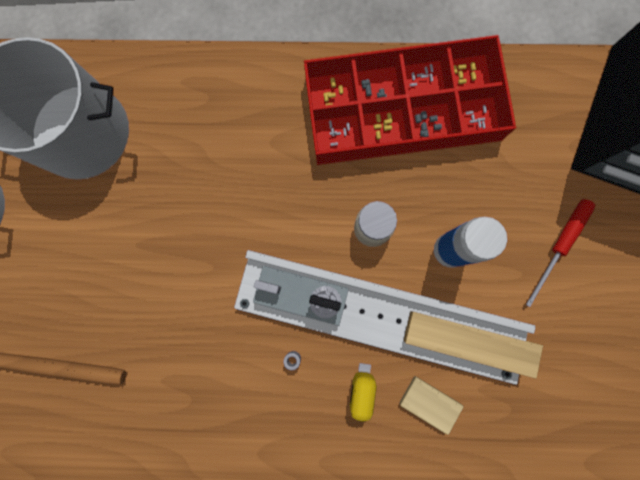

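View pics/side0.png

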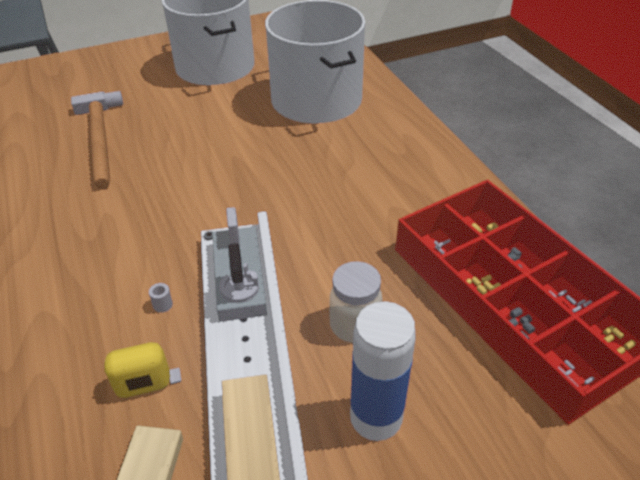

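The top view shows the fence from (240,280) to (530,350), with the black bar at (325,302), the fin at (267,288), the board's near end at about x=408, the jar at (376,222) and the can at (480,240).

```bash
cat > h.py <<'E'
import numpy as np,cv2
from station import ctrl
def ray(n,px,z):
    m=ctrl.camera_model(n); R=cv2.Rodrigues(np.array(m["rvec"]))[0]; t=np.array(m["tvec"])
    p=cv2.undistortPoints(np.array(px,float).reshape(-1,1,2),m["intrinsics"],None).reshape(-1,2)
    d=np.c_[p,np.ones(len(p))]@R; c=-R.T@t
    return c+d*((z-c[2])/d[:,2])[:,None]
def proj(n,P):
    m=ctrl.camera_model(n); return cv2.projectPoints(np.array(P,float).reshape(-1,1,3),m["rvec"],m["tvec"],m["intrinsics"],None)[0].reshape(-1,2)
def black(n,box,thr=45):
    im=ctrl.camera(n); x0,y0,x1,y1=box
    k=(im[y0:y1,x0:x1].max(2)<thr).astype(np.uint8)
    N,l,s,c=cv2.connectedComponentsWithStats(k); i=1+np.argmax(s[1:,4])
    ys,xs=np.nonzero(l==i); return np.c_[xs+x0,ys+y0],im
E
python3 - <<'E'
from h import *
p,im=black("top",(290,280,360,330))
r=cv2.minAreaRect(p.astype(np.float32)); print(len(p),r)
b=cv2.boxPoints(r); print("bar box@.102",ray("top",b,.102).round(4), "c",ray("top",[r[0]],.1).round(4))
ps,_=black("side",(215,225,260,290)); rs=cv2.minAreaRect(ps.astype(np.float32)); print(len(ps),rs,cv2.boxPoints(rs))
# strip line outer top edge
print("strip",ray("top",[(247,254),(533,328)],.042))
g=ray("top",[(247,254),(533,328)],.042); d=g[0]-g[1]; print("len",np.hypot(*d[:2]),"yaw",np.arctan2(-d[0],d[1]))
print("holes",ray("top",[(244,303),(507,374)],.02))
print("fin@.1",ray("top",[(256,284),(256,291),(279,287),(279,294)],.098))
print("jar",ray("top",[(376,215)],.085),"can",ray("top",[(485,239)],.17))
im=cv2.imread("pics/top0.png")[230:390,220:560]; cv2.imwrite("pics/c1.png",cv2.resize(im,None,fx=2.35,fy=2.35,interpolation=cv2.INTER_CUBIC))
E
```

```text
221 ((324.7830505371094, 302.5093994140625), (29.807241439819336, 7.692191123962402), 15.945394515991211)
bar box@.102 [[0.5179 0.0472 0.102 ]
 [0.5283 0.0445 0.102 ]
 [0.5178 0.0036 0.102 ]
 [0.5074 0.0064 0.102 ]] c [[0.5178 0.0255 0.1   ]]
1 ((234.0, 279.0), (0.0, 0.0), 0.0) [[234. 279.]
 [234. 279.]
 [234. 279.]
 [234. 279.]]
strip [[ 0.58930341  0.15077126  0.042     ]
 [ 0.48524373 -0.29224678  0.042     ]]
len 0.4550751614522589 yaw -0.23070595010421543
holes [[ 0.51207214  0.15643555  0.02      ]
 [ 0.41230853 -0.25945857  0.02      ]]
fin@.1 [[0.54175084 0.12492748 0.098     ]
 [0.5317698  0.1245133  0.098     ]
 [0.5382096  0.09164738 0.098     ]
 [0.52825473 0.09129957 0.098     ]]
jar [[ 0.64793955 -0.04768542  0.085     ]] can [[ 0.60433111 -0.17825001  0.17      ]]
```

View pics/c1.png

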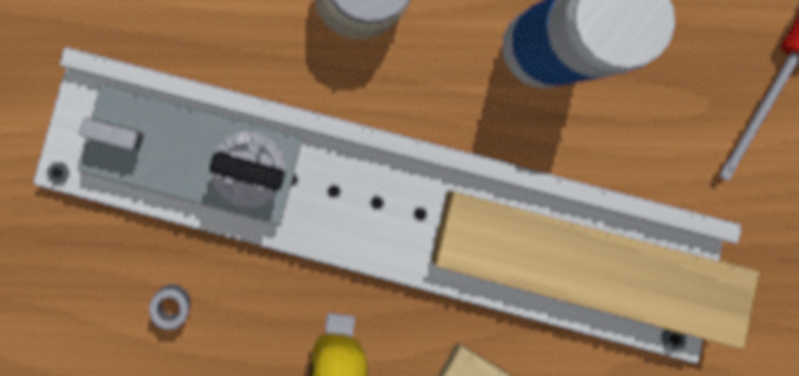

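Estimated knob axis is (0.518, 0.0255) and fence yaw about -0.235, so the tool yaw should be 1.336. I'll turn the tool, then translate over the knob.

{"fn": "jog_arm", "kwargs": {
  "motion": [
    [0,0,0,0,0,0.146,1],
    [0,0,0,0,0,0.146,1],
    [0,0,0,0,0,0.146,1],
    [0,0,0,0,0,0.146,1],
    [0,0,0,0,0,0.146,1]
  ]
}}

```text
time_s: 0.7
ee_pos: [0.1848, 0.5179, 0.2053]
eef_rot: [-3.141, 0.0, 2.063]
force: [0.0, 0.1, -0.7]
grip_width: 0.0939
grip_force: 0.0
```

{"fn": "jog_arm", "kwargs": {
  "motion": [
    [0,0,0,0,0,0.146,1],
    [0,0,0,0,0,0.146,1],
    [0,0,0,0,0,0.146,1],
    [0,0,0,0,0,0.146,1],
    [0,0,0,0,0,0.146,1]
  ]
}}

```text
time_s: 1.2
ee_pos: [0.1848, 0.5179, 0.2052]
eef_rot: [-3.142, 0.0, 1.333]
force: [0.5, -0.1, -0.1]
grip_width: 0.0942
grip_force: 0.0
```

{"fn": "jog_arm", "kwargs": {
  "motion": [
    [-0.036,0.04,0,0,0,0,1],
    [-0.036,0.04,0,0,0,0,1],
    [-0.036,0.04,0,0,0,0,1],
    [-0.036,0.04,0,0,0,0,1],
    [-0.036,0.04,0,0,0,0,1]
  ]
}}

```text
time_s: 1.7
ee_pos: [0.3279, 0.3107, 0.2055]
eef_rot: [3.141, -0.0, 1.339]
force: [1.1, 0.8, -1.2]
grip_width: 0.0941
grip_force: 0.0
```

{"fn": "jog_arm", "kwargs": {
  "motion": [
    [-0.036,0.04,0,0,0,0,1],
    [-0.036,0.04,0,0,0,0,1],
    [-0.036,0.04,0,0,0,0,1],
    [-0.036,0.04,0,0,0,0,1],
    [-0.036,0.04,0,0,0,0,1]
  ]
}}

```text
time_s: 2.2
ee_pos: [0.4704, 0.105, 0.2056]
eef_rot: [3.141, -0.0, 1.339]
force: [0.6, 0.6, 0.9]
grip_width: 0.0939
grip_force: 0.0
```

{"fn": "jog_arm", "kwargs": {
  "motion": [
    [-0.033,0.032,0.02,0,0,0,1],
    [-0.033,0.032,0.02,0,0,0,1],
    [0,0,0.02,0,0,0,1],
    [0,0,0,0,0,0,1]
  ]
}}

```text
time_s: 2.6
ee_pos: [0.5155, 0.0273, 0.1429]
eef_rot: [-3.137, 0.001, 1.337]
force: [-0.0, -0.1, -0.5]
grip_width: 0.094
grip_force: 0.0
```

```bash
python3 - <<'E'
from h import *
o=ctrl.get_obs(); print(o["ee_pos"],o["eef_rot"],o["qpos"])
a=ctrl.camera("side")[180:330,160:360]; b=ctrl.camera("top")[230:380,220:420]
im=np.vstack([cv2.resize(x,None,fx=2,fy=2,interpolation=cv2.INTER_CUBIC) for x in(a,b)])
im=np.hstack([im[:300],im[300:]])
cv2.imwrite("pics/c2.png",im[:,:,::-1])
for n in("side","top"):
    print(n,proj(n,[o["ee_pos"],[.518,.0255,.102]]).round(1))
E
```

```text
[0.51553943 0.02733057 0.14294362] [-3.13676061e+00  1.04349375e-03  1.33681110e+00] [-1.79981845e-02  2.89840653e-01  1.68650330e+00  1.77251295e-05
  1.17019210e+00  2.15982610e-01]
side [[228.5 230.4]
 [235.  256. ]]
top [[322.8 304.9]
 [324.7 302.4]]
```

View pics/c2.png

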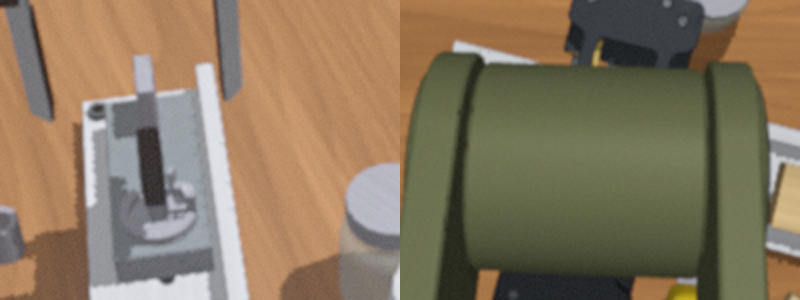

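The side crop shows the bar's top centre at about (235.5,257), against a predicted (235,256), and the fingertips straddling it. I'll centre and descend.

{"fn": "jog_arm", "kwargs": {
  "motion": [
    [-0.001,0.0025,0.02,0,0,0,1],
    [0,0,0.02,0,0,0,1],
    [0,0,0.02,0,0,0,1],
    [0,0,0.007,0,0,0,1],
    [0,0,0,0,0,0,1]
  ]
}}

```text
time_s: 3.2
ee_pos: [0.5188, 0.0274, 0.079]
eef_rot: [-3.142, -0.0, 1.34]
force: [-0.1, -0.4, -0.7]
grip_width: 0.0939
grip_force: 0.0
```

{"fn": "jog_arm", "kwargs": {
  "motion": [
    [0,0,0,0,0,0,-0.3],
    [0,0,0,0,0,0,-0.3],
    [0,0,0,0,0,0,-0.4],
    [0,0,0,0,0,0,-0.5],
    [0,0,0,0,0,0,-0.55]
  ],
  "squeeze": 5
}}

```text
time_s: 3.7
ee_pos: [0.5189, 0.0267, 0.0788]
eef_rot: [3.141, -0.0, 1.339]
force: [0.1, -0.9, 0.5]
grip_width: 0.0577
grip_force: 0.0
```

{"fn": "jog_arm", "kwargs": {
  "motion": [
    [0,0,0.003,0,0,0,-0.65],
    [0,0,0,0,0,0,-1],
    [0,0,0,0,0,0,-1],
    [0,0,0,0,0,0,-1],
    [0,0,0,0,0,0,-1]
  ]
}}

```text
time_s: 4.2
ee_pos: [0.5188, 0.0267, 0.0756]
eef_rot: [-3.141, 0.0, 1.339]
force: [-5.4, 1.0, 1.2]
grip_width: 0.0176
grip_force: 3.3
```

{"fn": "jog_arm", "kwargs": {
  "motion": [
    [0,0,0,0,0,0,-1],
    [0,0,0,0,0,0,-1],
    [0,0,0,0,0,0,-1]
  ]
}}

```text
time_s: 4.5
ee_pos: [0.5176, 0.027, 0.0755]
eef_rot: [-3.138, 0.0, 1.339]
force: [-10.5, 2.4, 6.0]
grip_width: 0.015
grip_force: 5.0
```

{"fn": "jog_arm", "kwargs": {
  "motion": [
    [0,-0.0015,0,0,0,0,-1],
    [0,0,0,0,0,0,-1],
    [0,0,0,0,0,0,-1],
    [0,0,0,0,0,0,-1]
  ]
}}

```text
time_s: 4.9
ee_pos: [0.5171, 0.0271, 0.0755]
eef_rot: [-3.141, 0.0, 1.339]
force: [-5.7, 1.6, 3.7]
grip_width: 0.014
grip_force: 5.0
```

```bash
python3 - <<'E'
from h import *
o=ctrl.get_obs(); print({k:o[k].round(4) if hasattr(o[k],'round') else o[k] for k in("ee_pos","eef_rot","force","moment","grip_width","grip_force")})
E
```

```text
{'ee_pos': array([0.5171, 0.0271, 0.0755]), 'eef_rot': array([-3.1406e+00,  1.0000e-04,  1.3388e+00]), 'force': array([-5.748 ,  1.6357,  3.6966]), 'moment': array([ 0.1376,  1.1343, -0.0584]), 'grip_width': 0.014045461513835277, 'grip_force': 4.999278299510479}
```

{"fn": "jog_arm", "kwargs": {
  "motion": [
    [0,-0.001,0,0,0,0,-1],
    [0,0,0,0,0,0,-1],
    [0,0,0,0,0,0,-1]
  ],
  "squeeze": 40
}}

```text
time_s: 5.2
ee_pos: [0.5169, 0.0272, 0.0756]
eef_rot: [3.14, -0.0, 1.339]
force: [4.7, -1.5, -4.4]
grip_width: 0.014
grip_force: 40.0
```

```bash
cat > s.py <<'E'
from h import *
o=ctrl.get_obs(); print({k:np.round(o[k],4).tolist() for k in("time_s","ee_pos","eef_rot","force","moment","grip_width","grip_force")})
E
python3 s.py
```

```text
{'time_s': 5.2, 'ee_pos': [0.5169, 0.0272, 0.0756], 'eef_rot': [3.1405, -0.0001, 1.3387], 'force': [4.715, -1.4909, -4.3692], 'moment': [-0.1772, -0.7189, -0.0511], 'grip_width': 0.014, 'grip_force': 39.9977}
```

{"fn": "jog_arm", "kwargs": {
  "motion": [
    [0,0.0005,-0.003,0,0,0,-1],
    [0,0,-0.003,0,0,0,-1],
    [0,0,-0.003,0,0,0,-1],
    [0,0,-0.003,0,0,0,-1],
    [0,0,0,0,0,0,-1]
  ]
}}

```text
time_s: 5.7
ee_pos: [0.5168, 0.0272, 0.0873]
eef_rot: [-3.141, 0.0, 1.339]
force: [6.3, -0.5, -12.2]
grip_width: 0.0138
grip_force: 40.0
```

```bash
python3 s.py
```

```text
{'time_s': 5.7, 'ee_pos': [0.5168, 0.0272, 0.0873], 'eef_rot': [-3.1413, 0.0001, 1.3388], 'force': [6.2589, -0.5297, -12.1569], 'moment': [-0.2187, -1.0458, 0.0084], 'grip_width': 0.0138, 'grip_force': 39.9957}
```

{"fn": "jog_arm", "kwargs": {
  "motion": [
    [0,0.0005,-0.0024,0,0,0,-1],
    [0,0,0,0,0,0,-1],
    [0,0,0,0,0,-0.1,-1],
    [0,0,0,0,0,-0.1,-1],
    [0,0,0,0,0,0,-1]
  ]
}}

```text
time_s: 6.2
ee_pos: [0.5167, 0.0272, 0.0894]
eef_rot: [-3.14, -0.0, 1.541]
force: [0.1, 1.3, -12.9]
grip_width: 0.0135
grip_force: 40.0
```

```bash
python3 s.py
```

```text
{'time_s': 6.2, 'ee_pos': [0.5167, 0.0272, 0.0894], 'eef_rot': [-3.1397, -0.0001, 1.5405], 'force': [0.1274, 1.2782, -12.8626], 'moment': [0.1391, -0.0136, 0.0508], 'grip_width': 0.0135, 'grip_force': 39.9956}
```

{"fn": "jog_arm", "kwargs": {
  "motion": [
    [0,0,0,0,0,-0.13,-1],
    [0,0,0,0,0,-0.13,-1],
    [0,0,0,0,0,-0.13,-1],
    [0,0,0,0,0,-0.13,-1],
    [0,0,0,0,0,0,-1]
  ]
}}

```text
time_s: 6.7
ee_pos: [0.5161, 0.0271, 0.0891]
eef_rot: [-3.138, -0.002, 2.058]
force: [-6.4, -0.9, -12.5]
grip_width: 0.0139
grip_force: 40.0
```

```bash
python3 s.py
```

```text
{'time_s': 6.7, 'ee_pos': [0.5161, 0.0271, 0.0891], 'eef_rot': [-3.1384, -0.0016, 2.0582], 'force': [-6.3631, -0.8593, -12.4928], 'moment': [-0.1418, 1.0207, -0.0344], 'grip_width': 0.0139, 'grip_force': 39.995}
```

{"fn": "jog_arm", "kwargs": {
  "motion": [
    [0.0003,-0.0006,0,0,0,-0.03,-1],
    [0,0,0,0,0,0,-1]
  ],
  "squeeze": 30
}}

```text
time_s: 6.9
ee_pos: [0.516, 0.027, 0.0895]
eef_rot: [-3.14, -0.001, 2.084]
force: [-4.0, -0.9, -13.2]
grip_width: 0.0136
grip_force: 30.0
```

```bash
python3 s.py
```

```text
{'time_s': 6.9, 'ee_pos': [0.516, 0.027, 0.0895], 'eef_rot': [-3.1399, -0.0009, 2.0841], 'force': [-4.0191, -0.9029, -13.1927], 'moment': [-0.1646, 0.7744, 0.032], 'grip_width': 0.0136, 'grip_force': 29.9969}
```

{"fn": "jog_arm", "kwargs": {
  "motion": [
    [0.0002,-0.0003,0,0,0,-0.04,-1],
    [0,0,0,0,0,0,-1]
  ]
}}

```text
time_s: 7.1
ee_pos: [0.5159, 0.027, 0.0897]
eef_rot: [-3.14, -0.001, 2.125]
force: [-3.6, -0.6, -13.3]
grip_width: 0.0138
grip_force: 30.0
```

```bash
python3 s.py
```

```text
{'time_s': 7.1, 'ee_pos': [0.5159, 0.027, 0.0897], 'eef_rot': [-3.1405, -0.0005, 2.1254], 'force': [-3.6214, -0.5705, -13.2588], 'moment': [-0.2185, 0.6783, -0.0093], 'grip_width': 0.0138, 'grip_force': 29.9967}
```

{"fn": "jog_arm", "kwargs": {
  "motion": [
    [0.0001,-0.0003,0,0,0,-0.04,-1],
    [0,0,0,0,0,0,-1]
  ]
}}

```text
time_s: 7.3
ee_pos: [0.5159, 0.027, 0.0898]
eef_rot: [-3.141, -0.0, 2.166]
force: [-2.7, -1.2, -12.4]
grip_width: 0.0139
grip_force: 30.0
```

```bash
python3 s.py
```

```text
{'time_s': 7.3, 'ee_pos': [0.5159, 0.027, 0.0898], 'eef_rot': [-3.1411, -0.0003, 2.1661], 'force': [-2.6812, -1.2478, -12.4055], 'moment': [-0.1651, 0.5124, -0.0294], 'grip_width': 0.0139, 'grip_force': 29.9968}
```

{"fn": "jog_arm", "kwargs": {
  "motion": [
    [0.0001,-0.0002,0,0,0,-0.04,-1],
    [0,0,0,0,0,0,-1]
  ]
}}

```text
time_s: 7.5
ee_pos: [0.5158, 0.0269, 0.0899]
eef_rot: [-3.141, -0.0, 2.206]
force: [-1.3, -0.9, -13.3]
grip_width: 0.0139
grip_force: 30.0
```

```bash
python3 s.py
```

```text
{'time_s': 7.5, 'ee_pos': [0.5158, 0.0269, 0.0899], 'eef_rot': [-3.1414, -0.0, 2.2064], 'force': [-1.2834, -0.9134, -13.2553], 'moment': [-0.2252, 0.3951, 0.046], 'grip_width': 0.0139, 'grip_force': 29.9968}
```

{"fn": "jog_arm", "kwargs": {
  "motion": [
    [0,0,0,0,0,-0.04,-1],
    [0,0,0,0,0,0,-1]
  ]
}}

```text
time_s: 7.7
ee_pos: [0.5158, 0.0269, 0.0899]
eef_rot: [-3.141, -0.0, 2.247]
force: [-2.9, -1.5, -12.9]
grip_width: 0.0138
grip_force: 30.0
```

```bash
python3 s.py
```

```text
{'time_s': 7.7, 'ee_pos': [0.5158, 0.0269, 0.0899], 'eef_rot': [-3.1413, -0.0, 2.2465], 'force': [-2.9247, -1.545, -12.9135], 'moment': [-0.3287, 0.4929, -0.0865], 'grip_width': 0.0138, 'grip_force': 29.9969}
```

{"fn": "jog_arm", "kwargs": {
  "motion": [
    [0,0,0,0,0,-0.03,-1],
    [0,0,0,0,0,0,-1]
  ]
}}

```text
time_s: 7.9
ee_pos: [0.5158, 0.0268, 0.0899]
eef_rot: [-3.141, 0.0, 2.278]
force: [-0.9, -2.5, -13.5]
grip_width: 0.0137
grip_force: 30.0
```

```bash
python3 s.py
```

```text
{'time_s': 7.9, 'ee_pos': [0.5158, 0.0268, 0.0899], 'eef_rot': [-3.1414, 0.0001, 2.2785], 'force': [-0.8723, -2.5016, -13.4948], 'moment': [-0.5199, 0.441, -0.2522], 'grip_width': 0.0137, 'grip_force': 30.0247}
```

Twisting moment has risen to -0.25 N m, so the stop is reached. I'll ease back and let down.

{"fn": "jog_arm", "kwargs": {
  "motion": [
    [0,0,0,0,0,0.03,-1],
    [0,0,0,0,0,0.03,-1],
    [0,0,0,0,0,0,-1]
  ]
}}

```text
time_s: 8.2
ee_pos: [0.5158, 0.027, 0.0899]
eef_rot: [-3.141, -0.0, 2.218]
force: [-2.3, -0.9, -12.2]
grip_width: 0.0137
grip_force: 30.0
```

```bash
python3 s.py
```

```text
{'time_s': 8.2, 'ee_pos': [0.5158, 0.027, 0.0899], 'eef_rot': [-3.1414, -0.0, 2.2175], 'force': [-2.2713, -0.8896, -12.2033], 'moment': [-0.3848, 0.4904, -0.0229], 'grip_width': 0.0137, 'grip_force': 29.9965}
```

{"fn": "jog_arm", "kwargs": {
  "motion": [
    [0,0,0.0025,0,0,0,-1],
    [0,0,0.0025,0,0,0,-1],
    [0,0,0,0,0,0,-1]
  ]
}}

```text
time_s: 8.5
ee_pos: [0.5158, 0.027, 0.0847]
eef_rot: [-3.141, -0.0, 2.219]
force: [-2.5, -1.3, -11.9]
grip_width: 0.0137
grip_force: 30.0
```

```bash
python3 s.py
```

```text
{'time_s': 8.5, 'ee_pos': [0.5158, 0.027, 0.0847], 'eef_rot': [-3.1414, -0.0001, 2.219], 'force': [-2.5404, -1.3457, -11.8777], 'moment': [-0.4558, 0.6092, -0.001], 'grip_width': 0.0137, 'grip_force': 29.9966}
```

{"fn": "jog_arm", "kwargs": {
  "motion": [
    [0,0,0.0015,0,0,0,-1],
    [0,0,0,0,0,0,-1]
  ]
}}

```text
time_s: 8.7
ee_pos: [0.5158, 0.0269, 0.0834]
eef_rot: [-3.142, 0.0, 2.219]
force: [-2.9, -1.1, -10.2]
grip_width: 0.0141
grip_force: 30.0
```

{"fn": "jog_arm", "kwargs": {
  "motion": [
    [0,0,0.001,0,0,0,-1],
    [0,0,0,0,0,0,-1]
  ]
}}

```text
time_s: 8.9
ee_pos: [0.5158, 0.027, 0.0825]
eef_rot: [-3.142, 0.0, 2.219]
force: [-4.0, -1.3, -9.0]
grip_width: 0.0134
grip_force: 30.0
```

{"fn": "jog_arm", "kwargs": {
  "motion": [
    [0,0,0.0008,0,0,0,-1],
    [0,0,0,0,0,0,-1]
  ]
}}

```text
time_s: 9.1
ee_pos: [0.5159, 0.027, 0.0821]
eef_rot: [3.141, 0.0, 2.219]
force: [-6.5, -2.3, -3.9]
grip_width: 0.0138
grip_force: 30.0
```

```bash
python3 s.py
```

```text
{'time_s': 9.1, 'ee_pos': [0.5159, 0.027, 0.0821], 'eef_rot': [3.1415, 0.0002, 2.2189], 'force': [-6.4571, -2.2947, -3.9175], 'moment': [-0.5021, 1.3419, -0.046], 'grip_width': 0.0138, 'grip_force': 29.9985}
```

{"fn": "jog_arm", "kwargs": {
  "motion": [
    [0.0004,-0.0005,0.0004,0,0,0,-1],
    [0,0,0,0,0,0,-1],
    [0,0,0,0,0,0,-1]
  ],
  "squeeze": 8
}}

```text
time_s: 9.4
ee_pos: [0.5158, 0.027, 0.082]
eef_rot: [3.14, 0.001, 2.219]
force: [-3.1, -3.2, -0.4]
grip_width: 0.0139
grip_force: 8.0
```

{"fn": "jog_arm", "kwargs": {
  "motion": [
    [0,0,0,0,0,0,-0.5],
    [0,0,0,0,0,0,-0.3],
    [0,0,0,0,0,0,-0.1],
    [0,0,0,0,0,0,-0.1],
    [0,0,0,0,0,0,-0.1]
  ]
}}

```text
time_s: 9.9
ee_pos: [0.5153, 0.027, 0.0813]
eef_rot: [3.141, 0.0, 2.219]
force: [-0.4, -1.1, 0.4]
grip_width: 0.0422
grip_force: 0.0
```

```bash
python3 s.py; python3 - <<'E'
from h import *
a=ctrl.camera("side")[190:310,180:300]
cv2.imwrite("pics/c3.png",cv2.resize(a,None,fx=5,fy=5,interpolation=cv2.INTER_CUBIC)[:,:,::-1])
for z in(.102,.109,.1125): print(z,proj("side",[[.5165,.0265,z]]).round(1))
E
```

```text
{'time_s': 9.9, 'ee_pos': [0.5153, 0.027, 0.0813], 'eef_rot': [3.1414, 0.0001, 2.2188], 'force': [-0.3743, -1.125, 0.3868], 'moment': [-0.0057, -0.0153, -0.0177], 'grip_width': 0.0422, 'grip_force': 0.0}
0.102 [[233.6 255.8]]
0.109 [[232.9 251.6]]
0.1125 [[232.6 249.5]]
```

View pics/c3.png

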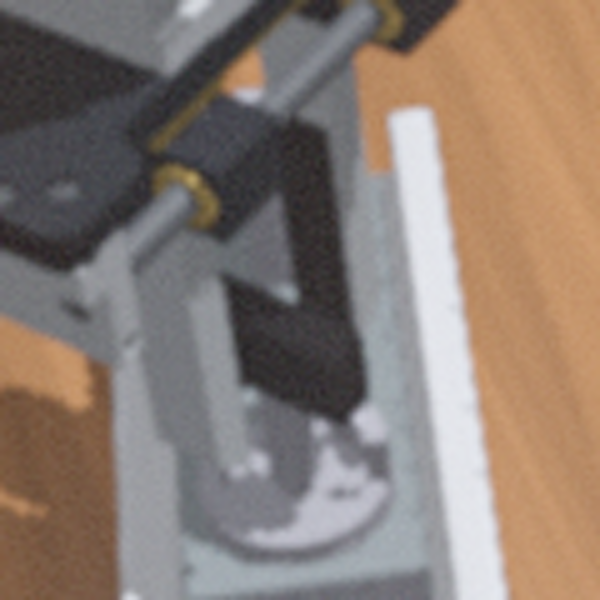

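The knob stands raised in its notch, turned, with the fingers off it. Next I'll go up, turn back and move over the fin.

{"fn": "jog_arm", "kwargs": {
  "motion": [
    [0,0,-0.015,0,0,0,-0.1],
    [0,0,-0.025,0,0,0,0.2],
    [0,0,-0.03,0,0,0,0.2],
    [0,0,0,0,0,0.147,0.2],
    [0,0,0,0,0,0.147,0.2]
  ]
}}

```text
time_s: 10.45
ee_pos: [0.5156, 0.027, 0.1522]
eef_rot: [3.14, 0.001, 1.919]
force: [1.0, -0.4, -0.2]
grip_width: 0.0562
grip_force: 0.0
```

{"fn": "jog_arm", "kwargs": {
  "motion": [
    [0,0,0,0,0,0.147,0.2],
    [0,0,0,0,0,0.147,0.2],
    [0,0,0,0,0,0.147,0.2],
    [0,0,0,0,0,0.147,0.2],
    [0,0,0,0,0,0,0.2]
  ]
}}

```text
time_s: 10.95
ee_pos: [0.5152, 0.027, 0.1512]
eef_rot: [3.142, -0.0, 1.334]
force: [0.1, 0.6, 0.1]
grip_width: 0.0565
grip_force: 0.0
```

{"fn": "jog_arm", "kwargs": {
  "motion": [
    [0.045,0,0,0,0,0,0.2],
    [0.045,0,0,0,0,0,0.2],
    [0,0,0,0,0,0,0.2],
    [0,0,0,0,0,0,0.2]
  ]
}}

```text
time_s: 11.35
ee_pos: [0.5359, 0.1151, 0.151]
eef_rot: [-3.141, 0.0, 1.342]
force: [-0.4, -0.4, 0.3]
grip_width: 0.0564
grip_force: 0.0
```

```bash
python3 s.py; python3 - <<'E'
from h import *
im=ctrl.camera("side"); 
a=im[170:330,180:300]
cv2.imwrite("pics/c4.png",cv2.resize(a,None,fx=3.7,fy=3.7,interpolation=cv2.INTER_CUBIC)[:,:,::-1])
o=ctrl.get_obs()
print(proj("side",[o["ee_pos"],[.5373,.1145,.085],[.5163,.027,.109]]).round(1))
E
```

```text
{'time_s': 11.35, 'ee_pos': [0.5359, 0.1151, 0.151], 'eef_rot': [-3.1412, 0.0003, 1.3421], 'force': [-0.3894, -0.403, 0.2813], 'moment': [-0.0897, 0.0669, 0.0241], 'grip_width': 0.0564, 'grip_force': 0.0}
[[223.  176.1]
 [230.3 215.7]
 [232.6 251.4]]
```

View pics/c4.png

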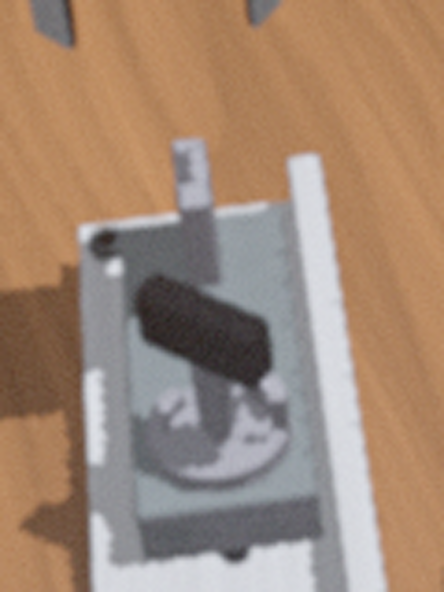

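The picture shows the fin top at about (231,216), as predicted, and the knob standing raised and turned. I'll descend onto the fin.

{"fn": "jog_arm", "kwargs": {
  "motion": [
    [0,0.0015,0.032,0,0,0,0.2],
    [0,0,0.032,0,0,0,0.2],
    [0,0,0.022,0,0,0,0.2],
    [0,0,0.008,0,0,0,0.2],
    [0,0,0,0,0,0,-0.2]
  ]
}}

```text
time_s: 11.9
ee_pos: [0.5372, 0.1134, 0.0569]
eef_rot: [-3.14, 0.001, 1.337]
force: [0.9, 0.8, 1.1]
grip_width: 0.0516
grip_force: 0.0
```

{"fn": "jog_arm", "kwargs": {
  "motion": [
    [0,0,0,0,0,0,-0.5],
    [0,0,0,0,0,0,-0.65],
    [0,0,0,0,0,0,-1],
    [0,0,0,0,0,0,-1],
    [0,0,0,0,0,0,-1]
  ],
  "squeeze": 5
}}

```text
time_s: 12.4
ee_pos: [0.5377, 0.1142, 0.0575]
eef_rot: [3.141, -0.0, 1.337]
force: [10.6, -2.4, 0.2]
grip_width: 0.0119
grip_force: 5.8
```

{"fn": "jog_arm", "kwargs": {
  "motion": [
    [0,0.0013,0,0,0,0,-1],
    [0,0,0,0,0,0,-1],
    [0,0,0,0,0,0,-1]
  ],
  "squeeze": 10
}}

```text
time_s: 12.7
ee_pos: [0.5378, 0.1142, 0.0575]
eef_rot: [-3.139, 0.0, 1.337]
force: [-10.1, 2.5, 7.9]
grip_width: 0.0121
grip_force: 10.0
```

```bash
python3 s.py; python3 - <<'E'
from h import *
u=np.array([.233,.972,0]); b=ray("top",[(410.6,311.7),(406,341.5)],.05); print(b,b@u, np.array([.5163,.027,0])@u-.03)
c=ray("top",[(220+300/2.35,230+152/2.35),(220+277/2.35,230+224/2.35)],.045); print(c,c@u)
E
```

```text
{'time_s': 12.7, 'ee_pos': [0.5378, 0.1142, 0.0575], 'eef_rot': [-3.1393, 0.0003, 1.337], 'force': [-10.1013, 2.5311, 7.8655], 'moment': [0.1608, 1.667, -0.0426], 'grip_width': 0.0121, 'grip_force': 10.0013}
[[ 0.50573962 -0.10485806  0.05      ]
 [ 0.46111295 -0.09783245  0.05      ]] [0.0159153  0.01234617] 0.1165419
[[ 0.52924501 -0.00885471  0.045     ]
 [ 0.48229815  0.00542347  0.045     ]] [0.11470731 0.11764708]
```

{"fn": "jog_arm", "kwargs": {
  "motion": [
    [-0.005,-0.0006,0,0,0,0,-1],
    [-0.005,0,0,0,0,0,-1],
    [0,0,0,0,0,0,-1]
  ]
}}

```text
time_s: 13.0
ee_pos: [0.5354, 0.1039, 0.0575]
eef_rot: [-3.141, 0.0, 1.337]
force: [-5.3, -0.9, 6.7]
grip_width: 0.0118
grip_force: 10.0
```

{"fn": "jog_arm", "kwargs": {
  "motion": [
    [-0.008,0,0,0,0,0,-1],
    [-0.008,0,0,0,0,0,-1],
    [-0.008,0,0,0,0,0,-1],
    [-0.006,0,0,0,0,0,-1],
    [0,0,0,0,0,0,-1]
  ]
}}

```text
time_s: 13.5
ee_pos: [0.5283, 0.0745, 0.0575]
eef_rot: [-3.14, 0.0, 1.336]
force: [-7.1, -0.9, 6.7]
grip_width: 0.0122
grip_force: 10.0
```

{"fn": "jog_arm", "kwargs": {
  "motion": [
    [-0.008,-0.0005,0,0,0,0,-1],
    [-0.008,-0.0003,0,0,0,0,-1],
    [-0.008,0,0,0,0,0,-1],
    [-0.008,0,0,0,0,0,-1],
    [-0.008,0,0,0,0,0,-1]
  ]
}}

```text
time_s: 14.0
ee_pos: [0.519, 0.0356, 0.0575]
eef_rot: [3.141, -0.0, 1.337]
force: [1.7, 1.9, 4.6]
grip_width: 0.0123
grip_force: 10.0
```

{"fn": "jog_arm", "kwargs": {
  "motion": [
    [0,0,0,0,0,0,-1],
    [0,0,0,0,0,0,-1]
  ]
}}

```text
time_s: 14.2
ee_pos: [0.5189, 0.0355, 0.0574]
eef_rot: [3.141, 0.001, 1.336]
force: [0.5, -2.6, 4.9]
grip_width: 0.0122
grip_force: 10.0
```

```bash
python3 s.py; python3 - <<'E'
from h import *
im=ctrl.camera("side"); 
a=im[180:440,160:340]
cv2.imwrite("pics/c5.png",cv2.resize(a,None,fx=2.3,fy=2.3,interpolation=cv2.INTER_CUBIC)[:,:,::-1])
E
```

```text
{'time_s': 14.2, 'ee_pos': [0.5189, 0.0355, 0.0574], 'eef_rot': [3.1412, 0.0006, 1.3362], 'force': [0.493, -2.5606, 4.904], 'moment': [-0.4214, 0.0226, 0.0381], 'grip_width': 0.0122, 'grip_force': 10.0008}
```

View pics/c5.png

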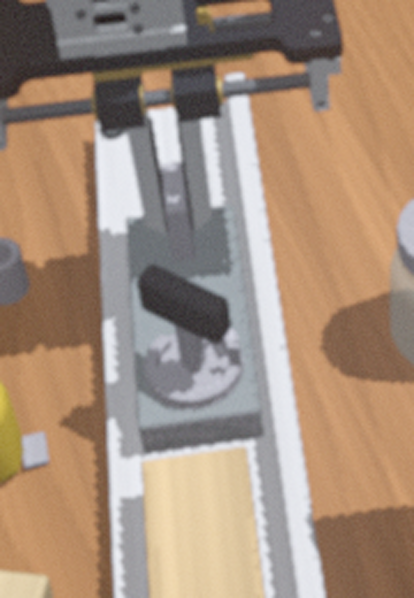

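The carriage has moved with the hand, with its top front edge at about (140,428)-(260,408) in the crop and the board's end edge at (145,462)-(248,447). I'll estimate the gap from those edges.

```bash
python3 - <<'E'
from h import *
u=np.array([.233,.972,0]); f=lambda p:[(160+a/2.3,180+b/2.3) for a,b in p]
print(ray("side",f([(145,462),(248,447)]),.05)@u, ray("side",f([(142,428),(260,408)]),.045)@u)
E
```

```text
[0.01093559 0.01090391] [0.03367221 0.03543994]
```

{"fn": "jog_arm", "kwargs": {
  "motion": [
    [-0.004,0,0,0,0,0,-1],
    [-0.004,0,0,0,0,0,-1],
    [-0.004,0,0,0,0,0,-1],
    [-0.002,0,0,0,0,0,-1],
    [0,0,0,0,0,0,-1]
  ],
  "squeeze": 5
}}

```text
time_s: 14.75
ee_pos: [0.5157, 0.0221, 0.0574]
eef_rot: [3.141, 0.0, 1.337]
force: [1.9, -2.4, 5.9]
grip_width: 0.0118
grip_force: 5.0
```

{"fn": "jog_arm", "kwargs": {
  "motion": [
    [-0.001,0,0,0,0,0,-1],
    [-0.001,0,0,0,0,0,-1],
    [0,0,0,0,0,0,-1]
  ]
}}

```text
time_s: 15.05
ee_pos: [0.5153, 0.0204, 0.0574]
eef_rot: [3.141, -0.0, 1.337]
force: [2.1, 0.0, 5.0]
grip_width: 0.012
grip_force: 5.0
```

{"fn": "jog_arm", "kwargs": {
  "motion": [
    [-0.001,0,0,0,0,0,-1],
    [-0.001,0,0,0,0,0,-1],
    [0,0,0,0,0,0,-1]
  ]
}}

```text
time_s: 15.35
ee_pos: [0.5149, 0.0185, 0.0575]
eef_rot: [3.141, -0.0, 1.337]
force: [1.4, 0.5, 4.6]
grip_width: 0.0118
grip_force: 5.0
```

{"fn": "jog_arm", "kwargs": {
  "motion": [
    [-0.001,0,0,0,0,0,-1],
    [0,0,0,0,0,0,-1]
  ]
}}

```text
time_s: 15.55
ee_pos: [0.5146, 0.0176, 0.0574]
eef_rot: [3.141, -0.0, 1.337]
force: [1.8, 1.1, 5.9]
grip_width: 0.0123
grip_force: 5.0
```

{"fn": "jog_arm", "kwargs": {
  "motion": [
    [-0.001,0,0,0,0,0,-1],
    [0,0,0,0,0,0,-1]
  ]
}}

```text
time_s: 15.75
ee_pos: [0.5144, 0.0166, 0.0575]
eef_rot: [3.141, -0.0, 1.337]
force: [1.4, 1.2, 5.5]
grip_width: 0.012
grip_force: 5.0
```

{"fn": "jog_arm", "kwargs": {
  "motion": [
    [-0.001,0,0,0,0,0,-1],
    [0,0,0,0,0,0,-1]
  ]
}}

```text
time_s: 15.95
ee_pos: [0.5142, 0.0157, 0.0574]
eef_rot: [3.141, -0.0, 1.337]
force: [1.4, 0.3, 4.7]
grip_width: 0.0119
grip_force: 5.0
```

{"fn": "jog_arm", "kwargs": {
  "motion": [
    [-0.001,0,0,0,0,0,-1],
    [0,0,0,0,0,0,-1]
  ]
}}

```text
time_s: 16.15
ee_pos: [0.5139, 0.0147, 0.0574]
eef_rot: [3.141, -0.0, 1.337]
force: [1.9, -0.1, 4.9]
grip_width: 0.0118
grip_force: 5.0
```

{"fn": "jog_arm", "kwargs": {
  "motion": [
    [-0.001,0,0,0,0,0,-1],
    [0,0,0,0,0,0,-1]
  ]
}}

```text
time_s: 16.35
ee_pos: [0.5138, 0.0139, 0.0574]
eef_rot: [3.141, -0.0, 1.337]
force: [1.7, 2.1, 4.2]
grip_width: 0.012
grip_force: 5.0
```

```bash
python3 s.py; python3 - <<'E'
from h import *
im=ctrl.camera("side"); 
a=im[330:400,200:290]
cv2.imwrite("pics/c6.png",cv2.resize(a,None,fx=8,fy=8,interpolation=cv2.INTER_CUBIC)[:,:,::-1])
E
```

```text
{'time_s': 16.35, 'ee_pos': [0.5138, 0.0139, 0.0574], 'eef_rot': [3.1409, -0.0003, 1.3368], 'force': [1.7074, 2.1361, 4.2279], 'moment': [0.3297, -0.3986, -0.0072], 'grip_width': 0.012, 'grip_force': 5.0}
```

View pics/c6.png

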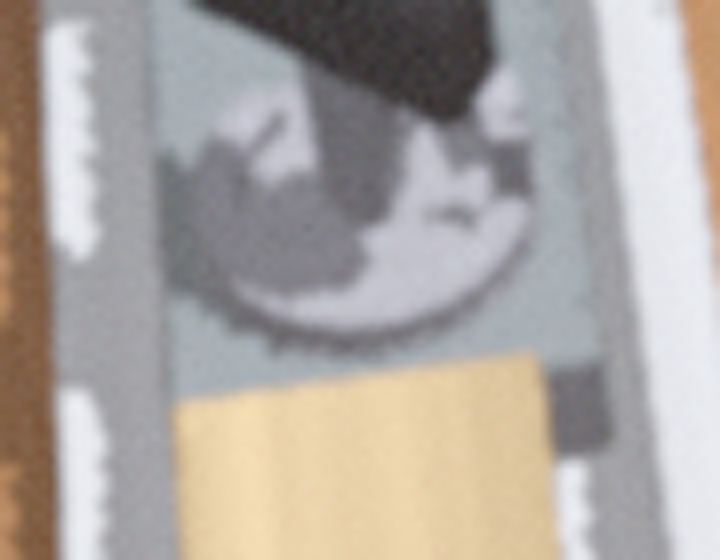

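The crop shows the board's end edge at the block's face: touching or within a millimetre. I'll feel for it in half-millimetre steps.

{"fn": "jog_arm", "kwargs": {
  "motion": [
    [-0.0006,0,0,0,0,0,-1],
    [0,0,0,0,0,0,-1]
  ]
}}

```text
time_s: 16.6
ee_pos: [0.5137, 0.0136, 0.0574]
eef_rot: [3.141, -0.001, 1.337]
force: [4.6, 4.3, 3.9]
grip_width: 0.0121
grip_force: 5.0
```

```bash
python3 s.py
```

```text
{'time_s': 16.6, 'ee_pos': [0.5137, 0.0136, 0.0574], 'eef_rot': [3.1409, -0.0005, 1.3368], 'force': [4.5975, 4.347, 3.8931], 'moment': [0.6526, -0.6022, -0.0131], 'grip_width': 0.0121, 'grip_force': 4.9998}
```

{"fn": "jog_arm", "kwargs": {
  "motion": [
    [-0.0004,0,0,0,0,0,-1],
    [0,0,0,0,0,0,-1]
  ]
}}

```text
time_s: 16.8
ee_pos: [0.5136, 0.0133, 0.0573]
eef_rot: [3.141, -0.001, 1.337]
force: [4.3, 5.2, 2.9]
grip_width: 0.0121
grip_force: 5.0
```

```bash
python3 s.py
```

```text
{'time_s': 16.8, 'ee_pos': [0.5136, 0.0133, 0.0573], 'eef_rot': [3.1408, -0.0007, 1.3368], 'force': [4.29, 5.2023, 2.8993], 'moment': [0.7933, -0.7247, 0.0117], 'grip_width': 0.0121, 'grip_force': 4.9994}
```

Axial force is about 6 N against 2 N sliding friction, so it is in contact. I'll let go and retreat upward.

{"fn": "jog_arm", "kwargs": {
  "motion": [
    [0,0,0,0,0,0,-0.5],
    [0,0,0,0,0,0,-0.3],
    [0,0,0,0,0,0,-0.1],
    [0,0,0,0,0,0,0],
    [0,0,0,0,0,0,0]
  ]
}}

```text
time_s: 17.3
ee_pos: [0.5132, 0.013, 0.0571]
eef_rot: [-3.141, 0.0, 1.337]
force: [-0.6, 0.6, 0.1]
grip_width: 0.0461
grip_force: 0.0
```

{"fn": "jog_arm", "kwargs": {
  "motion": [
    [0,0,-0.02,0,0,0,0],
    [0,0,-0.03,0,0,0,0],
    [0,0,-0.04,0,0,0,0],
    [0,0,-0.04,0,0,0,0],
    [0,0,0,0,0,0,0]
  ]
}}

```text
time_s: 17.8
ee_pos: [0.5152, 0.013, 0.1924]
eef_rot: [3.134, -0.001, 1.337]
force: [0.3, 0.9, -0.5]
grip_width: 0.0468
grip_force: 0.0
```

```bash
python3 s.py; python3 - <<'E'
from h import *
im=ctrl.camera("side"); 
a=im[200:440,170:430]
cv2.imwrite("pics/c7.png",cv2.resize(a,None,fx=2.4,fy=2.4,interpolation=cv2.INTER_CUBIC)[:,:,::-1])
E
```

```text
{'time_s': 17.8, 'ee_pos': [0.5152, 0.013, 0.1924], 'eef_rot': [3.1335, -0.0015, 1.3368], 'force': [0.2779, 0.9123, -0.5114], 'moment': [-0.032, 0.041, 0.0328], 'grip_width': 0.0468, 'grip_force': 0.0}
```

View pics/c7.png

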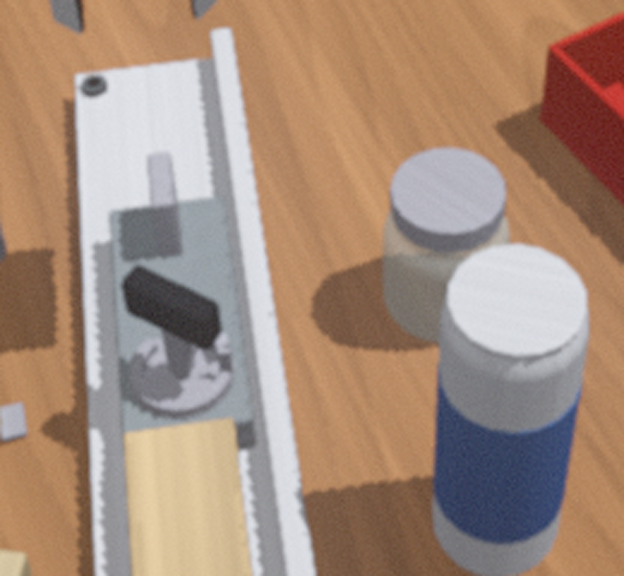

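The block's face meets the board's end at about (190,427), the knob is still raised, the can and jar are standing, and the gripper is clear.

```bash
python3 -c "
from station import ctrl; print(ctrl.hand_in())"
```

```text
the job is handed in; nothing more can be done
None
```

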